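# Set the stock tags at the sample-vial bins

### The job

Stock check at the lab bench: flip the two-colour tags on the board so that only the full bins show green, and every bin that is not full shows red, each leaf lying right over to its side. Tip the leaves over lightly with a fingertip, without pinching or forcing them, and leave the bins and the glassware standing where they are.

Things in the scene. Friction and masses are not known exactly. Their poses are not given: they have to be found in the camera images.
- board: White laminate board lying on the bench, 112 x 520 x 8 mm, fixed; origin under its centre, its long side along its own y. Four flip tags stand on it in a row at 132 mm pitch, one directly in front of each bin (the robot's side). A leaf may still be falling to its stop in the first half second.
- holder_a: Fixed black holder of bin_a's flip tag: base 82 x 62 x 4 mm, origin under its centre (8 mm above the bench). Own x along the hinge pin, towards the bin; y left, z up. Pin 18 mm above the origin. Two backing plates, 62 mm wide, rise from the pin at 45 degrees like an open book, ending 36 mm above the origin and 22 mm out: green on the -y side, red on the +y side.
- tag_a (a joint): Lean of the leaf of bin_a's tag, rad: 0 = upright, growing towards the holder's +y. +0.785 (stop) = lying right over to +y, only green seen from above; -0.785 (other stop) = over to -y, only red seen. It turns freely and falls by its own weight to the side it leans to once past upright.
- tag_a_edge (a point): Middle of the free edge (white 4 mm bead) of the leaf of bin_a's tag; moves with the leaf. Leaf: stiff plastic, 60 mm wide along the hinge, 58 mm from pin to edge, 3 mm thick, 22 g, one face green, one red. At a stop the edge is 67 mm above the bench and 41 mm to the side of the pin; the outer 30 mm of the leaf stands free of the backing plate.
- holder_b: Fixed black holder of bin_b's flip tag: base 82 x 62 x 4 mm, origin under its centre (8 mm above the bench). Own x along the hinge pin, towards the bin; y left, z up. Pin 18 mm above the origin. Two backing plates, 62 mm wide, rise from the pin at 45 degrees like an open book, ending 36 mm above the origin and 22 mm out: green on the -y side, red on the +y side.
- tag_b (a joint): Lean of the leaf of bin_b's tag, rad: 0 = upright, growing towards the holder's +y. +0.785 (stop) = lying right over to +y, only green seen from above; -0.785 (other stop) = over to -y, only red seen. It turns freely and falls by its own weight to the side it leans to once past upright.
- tag_b_edge (a point): Middle of the free edge (white 4 mm bead) of the leaf of bin_b's tag; moves with the leaf. Leaf: stiff plastic, 60 mm wide along the hinge, 58 mm from pin to edge, 3 mm thick, 22 g, one face green, one red. At a stop the edge is 67 mm above the bench and 41 mm to the side of the pin; the outer 30 mm of the leaf stands free of the backing plate.
- holder_c: Fixed black holder of bin_c's flip tag: base 82 x 62 x 4 mm, origin under its centre (8 mm above the bench). Own x along the hinge pin, towards the bin; y left, z up. Pin 18 mm above the origin. Two backing plates, 62 mm wide, rise from the pin at 45 degrees like an open book, ending 36 mm above the origin and 22 mm out: green on the -y side, red on the +y side.
- tag_c (a joint): Lean of the leaf of bin_c's tag, rad: 0 = upright, growing towards the holder's +y. +0.785 (stop) = lying right over to +y, only green seen from above; -0.785 (other stop) = over to -y, only red seen. It turns freely and falls by its own weight to the side it leans to once past upright.
- tag_c_edge (a point): Middle of the free edge (white 4 mm bead) of the leaf of bin_c's tag; moves with the leaf. Leaf: stiff plastic, 60 mm wide along the hinge, 58 mm from pin to edge, 3 mm thick, 22 g, one face green, one red. At a stop the edge is 67 mm above the bench and 41 mm to the side of the pin; the outer 30 mm of the leaf stands free of the backing plate.
- holder_d: Fixed black holder of bin_d's flip tag: base 82 x 62 x 4 mm, origin under its centre (8 mm above the bench). Own x along the hinge pin, towards the bin; y left, z up. Pin 18 mm above the origin. Two backing plates, 62 mm wide, rise from the pin at 45 degrees like an open book, ending 36 mm above the origin and 22 mm out: green on the -y side, red on the +y side.
- tag_d (a joint): Lean of the leaf of bin_d's tag, rad: 0 = upright, growing towards the holder's +y. +0.785 (stop) = lying right over to +y, only green seen from above; -0.785 (other stop) = over to -y, only red seen. It turns freely and falls by its own weight to the side it leans to once past upright.
- tag_d_edge (a point): Middle of the free edge (white 4 mm bead) of the leaf of bin_d's tag; moves with the leaf. Leaf: stiff plastic, 60 mm wide along the hinge, 58 mm from pin to edge, 3 mm thick, 22 g, one face green, one red. At a stop the edge is 67 mm above the bench and 41 mm to the side of the pin; the outer 30 mm of the leaf stands free of the backing plate.
- bin_a: Loose grey plastic stock bin, 150 (x) x 104 (y) x 60 mm high with a lower front, standing 150 mm behind the pin centre of its tag (towards +x of the holder). FULL: packed to the top with 24 upright amber vials with black caps. Origin under its centre.
- bin_b: Loose grey plastic stock bin, 150 (x) x 104 (y) x 60 mm high with a lower front, standing 150 mm behind the pin centre of its tag (towards +x of the holder). FULL: packed to the top with 12 white pots with blue lids. Origin under its centre.
- bin_c: Loose grey plastic stock bin, 150 (x) x 104 (y) x 60 mm high with a lower front, standing 150 mm behind the pin centre of its tag (towards +x of the holder). NOT full: only three amber vials left in it. Origin under its centre.
- bin_d: Loose grey plastic stock bin, 150 (x) x 104 (y) x 60 mm high with a lower front, standing 150 mm behind the pin centre of its tag (towards +x of the holder). NOT full: empty. Origin under its centre.
- jar: Bystander: loose glass jar with a red lid, 84 mm across, 116 mm high, standing to the left of the board; origin under its centre.
- bottle: Bystander: loose amber reagent bottle with a black cap and a blank label, 68 mm across, 150 mm high, standing to the right of the board; origin under its centre.
- vial: Bystander: loose amber vial with a black cap, 22 mm across, 52 mm high, standing on the bench on the robot's side of the board; origin under its centre.
Things that resemble listed ones, but are neither listed nor needed, are in the scene too. What is shaped like the bin_a but yellow is not meant.

How it is judged:
By the outcome, as a careful person would: the job done as asked, in the order asked, and still so for the second after the job is handed in, with the robot touching nothing.
It also fails if it takes over 58 s, if anything falls off the work surface, if the arm or the gripper's body presses on something with over 40 N, if the wrist force passes 120 N, or if a joint passes its speed limit or range.

### The arm

A 7-joint arm with a two-finger parallel gripper is mounted at the origin on the work surface. World frame = base frame: x ahead of the robot, y to its left, z up, the work surface at z = 0. Lengths are in m, angles in rad, forces in N, time in s.
With the tool pointing down it reaches from about 0.4 to 0.85 m from the base axis. Payload 6.9 kg.
Tool frame: the origin (TCP) lies on the mounting face of the last link; the fingertips stand 173 mm ahead of it and the grasp point (between the pads) lies 155 mm ahead of it; z points along the fingers, y is the line along which they close (so a half turn about z gives the same grasp; the last joint's range is limited). The gripper opens to 85 mm and grips with 20 to 120 N. Pads are 22 mm wide; open, the fingers measure 114 mm over their backs; the gripper's body (76 mm by 85 mm) begins 54 mm behind the grasp point. The pads swing forward as they close: fully open they stand 13 mm farther back than shut.
Start: joints at [-1.113, 0.507, -0.238, 1.5, 0.126, 1.149, -0.155], TCP at [0.216, 0.586, 0.405] pointing down, gripper open.
Joint ranges: [-3.08, 3.08], [-0.24, 2.05], [-1.43, 1.35], [0, 2.5], [-1.52, 4.66], [0.17, 1.96], [-2.89, 2.89]. Speed limits (rad/s): [2.39, 2.39, 3.14, 3.14, 3.14, 3.14, 3.14].

### API

Orientations are given as [roll, pitch, yaw] about the fixed x, y, z axes, in that order (R = Rz(yaw) Ry(pitch) Rx(roll)).
In Python, from workcell import status, viewer, workorder gives the robot as it stands. The module is installed in compiled form; this text tells all that it offers.
- The arm moves only by the shell command python3 -m crank 'ROWS' [FORCE]. ROWS is a JSON object of lists of equal length, an entry for each row: "xyz": the shift along the tool's x, y, z in cm, a list of three; "rotation": the turn, a rotation vector about the tool's x, y, z in rad, a list of three; "grip": the closure, from -1 (fully open) to 1 (shut). In form: {"xyz": [[dx, dy, dz], ...], "rotation": [[rx, ry, rz], ...], "grip": [grip, ...]}. A call has 1 to 12 rows; each row shifts and turns the commanded pose from where the row before left it, along the tool's axes as they then stand; what a row does not reach is not made up. A row lasts 1/8 s, in which the tool goes at most 62.5 mm and 10.7 degrees, less where a joint would pass 70% of its speed; a pose out of reach is approached as far as the arm can. A call with a gripper value outside its range is refused whole. The fingers move at their own pace and stop on an object; FORCE is the grip in N (left out, the last holds). Time passes only in rows, so rows that do not move let the fingers close. It gives the time, the measured TCP pose, the force, the opening and the grip force at its end, in the units of the state.
- status.read_state(): the state, without advancing time (a new reading comes with each control period).
- viewer.snapshot(name): name is "scene" or "top"; returns a dict with "image" (480x640x3 uint8, red, green, blue), "fovy" (degrees; the focal length in pixels is half the picture's height over the tangent of half this angle, whatever the lens; pixels are square), "cx", "cy" (the principal point, pixels), "R" (3x3) and "t" (3): a world point X has camera coordinates R X + t. Camera axes: x right, y down, z forward; pixel columns grow to the right and rows downward; lengths in m; the calibration is good to about 2 mm. A picture is of the moment at which its call begins. There is no depth.
- workorder.finish_job(): hands the job in; it is judged then, once.
The state is a dict: "time": time; "joint_positions": joint angles; "joint_velocities": joint speeds; "tau": joint torques, N m; "tool_pos": TCP position; "eef_rot": TCP orientation; "ft_force": force on the tool from outside, world axes, zero at the start; "moment": the same for the moment, N m; "gripper_width": finger opening in m; "grip_force": force on a finger pad.
Only numpy, scipy, OpenCV 4.12 (cv2) and the standard library are available. Lean on these libraries where they do the work, as an engineer would, in place of code of your own. Each camera call takes 0.05 s, during which the arm holds its last target. There are 200 camera calls.

## Working session

There is one attempt and no reset: what is moved stays moved. The work goes in short steps, Python scripts to look and compute and a shell command to move; the robot and the scene stay as the last step left them, time stands still between calls to the robot, and variables do not carry over. Pictures are saved under pics/ and viewed, at most 10 in all, crops included, and the job is handed in when it is done.

```bash
mkdir -p pics
cat > h.py <<'E'
import numpy as np, cv2
from workcell import status, viewer, workorder
def snap(n,name):
    s=viewer.snapshot(n); cv2.imwrite(f'pics/{name}.png',s['image'][:,:,::-1]); np.savez(f'pics/{name}.npz',**s); return s
def ray(s,u,v):
    f=240/np.tan(np.radians(float(s['fovy']))/2); R=np.array(s['R']);t=np.array(s['t'])
    return -R.T@t, R.T@np.array([(u-s['cx'])/f,(v-s['cy'])/f,1.])
def plane(s,u,v,z):
    c,d=ray(s,u,v); return c+d*(z-c[2])/d[2]
def tri(s1,p1,s2,p2):
    a,d=ray(s1,*p1); b,e=ray(s2,*p2); k=np.linalg.lstsq(np.c_[d,-e],b-a,rcond=None)[0]
    P,Q=a+d*k[0],b+e*k[1]; return (P+Q)/2,np.linalg.norm(P-Q)
E
python3 - <<'E'
from h import *
for n in('scene','top'):
    s=snap(n,n+'0'); print(n,s['fovy'],s['cx'],s['cy'],-np.array(s['R']).T@s['t'])
print(status.read_state())
E
```

```text
scene 48.015585442194485 327.8211026915039 243.1231576485611 [1.10822515 0.74876184 0.68159197]
top 50.40684434066999 326.8134295467554 236.18656257542165 [0.41281294 0.0289245  1.26567528]
{'time': 0.1, 'joint_positions': array([-1.11248197,  0.50826095, -0.23751764,  1.50100301,  0.1256555 ,
        1.14890706, -0.15480739]), 'joint_velocities': array([ 0.00095208, -0.00226694,  0.00225797, -0.00232304,  0.00031968,
        0.00404385, -0.00022038]), 'tau': array([-5.30649646e-03, -6.21828961e+01, -2.19522893e+00, -2.50198549e+01,
        1.23887227e-02,  7.95944477e-03,  3.46754928e-05]), 'tool_pos': array([0.21596982, 0.58632615, 0.40392174]), 'eef_rot': array([-3.13999559e+00, -6.96662742e-06,  2.78874885e+00]), 'ft_force': array([-0.08827796, -0.08674443,  0.04063017]), 'moment': array([-0.0225484 , -0.01941112,  0.00423335]), 'grip_force': 0.0, 'gripper_width': 0.08539422146945425}
```

View pics/scene0.png

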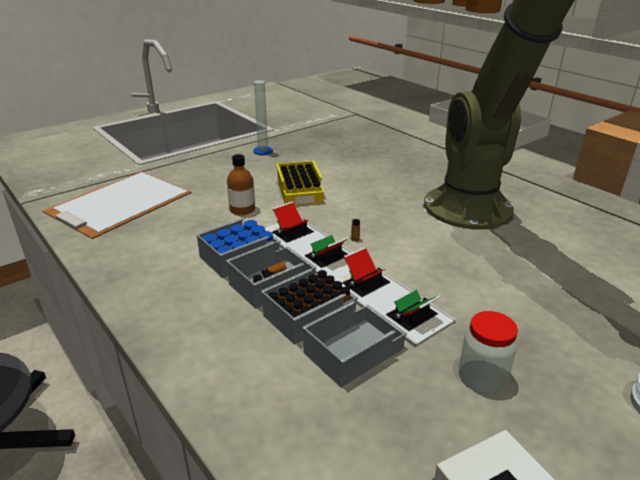

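View pics/top0.png

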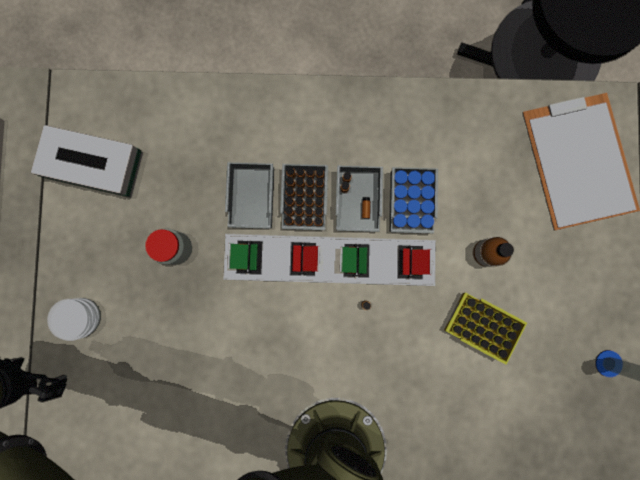

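The scene shows, in the top view from left to right: empty bin d (250,195), vials a (304,195), three-vial bin c (358,198) and blue-lid pots b (414,200). The tags in front are d green (244,256), a red (304,258), c green (355,260) and b red (414,262). One of them may still be falling.

The only lookalikes are the yellow bin (486,327), which has no tag, the red jar lid (162,246) and the blue stand (608,363). All four tags seem to need flipping. I'll close and turn the gripper in place while the leaves settle, then measure.

```bash
python3 -m crank '{"xyz":[[0,0,0],[0,0,0],[0,0,0],[0,0,0],[0,0,0],[0,0,0],[0,0,0]],"rotation":[[0,0,0.174],[0,0,0.174],[0,0,0.174],[0,0,0.174],[0,0,0.174],[0,0,0.174],[0,0,0.174]],"grip":[1,1,1,1,1,1,1]}' 20
python3 - <<'E'
from h import *
t=snap('top','top1'); s=snap('scene','scene1')
a=cv2.resize(cv2.imread('pics/top1.png')[225:295,215:445],None,fx=3.4,fy=3.4,interpolation=2)
b=cv2.resize(cv2.imread('pics/scene1.png')[195:345,260:460],None,fx=3.4,fy=3.4,interpolation=2)[:,:]
c=np.zeros((a.shape[0]+b.shape[0],a.shape[1],3),np.uint8);c[:a.shape[0]]=a;c[a.shape[0]:,:b.shape[1]]=b
cv2.imwrite('pics/c1.png',c[:1000]); cv2.imwrite('pics/c1.png',cv2.resize(c,None,fx=.78,fy=.78))
for n,S in(('top',t),('scene',s)):
    h=cv2.cvtColor(S['image'],cv2.COLOR_RGB2HSV)
    for col,m in(('R',((h[...,0]<6)|(h[...,0]>174))&(h[...,1]>170)&(h[...,2]>70)),('G',(h[...,0]>50)&(h[...,0]<85)&(h[...,1]>130))):
        for k in cv2.findContours(m.astype(np.uint8),0,2)[0]:
            if cv2.contourArea(k)>40: print(n,col,cv2.contourArea(k),cv2.boundingRect(k),cv2.approxPolyDP(k,2,True)[:,0].tolist())
h=cv2.cvtColor(t['image'],cv2.COLOR_RGB2HSV); m=((h[...,1]<25)&(h[...,2]>165)).astype(np.uint8)
m[:, :200]=0;m[:,460:]=0;m[:225]=0
p=np.argwhere(cv2.morphologyEx(m,cv2.MORPH_OPEN,np.ones((3,3))))[:,::-1]; r=cv2.minAreaRect(p.astype(np.float32)); q=cv2.boxPoints(r)
for x in q: print(x,plane(t,*x,.008).round(4))
print('ctr',plane(t,*q.mean(0),.008))
E
```

```text
time: 0.98
tool_pos: [0.2159, 0.5864, 0.4042]
eef_rot: [-3.141, 0.001, 1.565]
ft_force: [-0.0, -0.2, 0.8]
gripper_width: 0.0001
grip_force: 0.0
top R 379.0 (411, 249, 18, 26) [[428, 250], [412, 250], [413, 274], [428, 273]]
top R 150.5 (403, 248, 7, 27) [[407, 248], [403, 249], [403, 274], [409, 273]]
top R 313.5 (303, 246, 14, 26) [[304, 246], [303, 270], [314, 271], [316, 247]]
top R 180.5 (292, 245, 9, 27) [[295, 245], [292, 270], [299, 271], [300, 246]]
top R 759.5 (146, 230, 32, 31) [[157, 230], [148, 237], [146, 249], [154, 259], [167, 260], [175, 254], [177, 240], [171, 232]]
top G 171.5 (358, 248, 9, 26) [[359, 248], [358, 271], [363, 273], [366, 271], [366, 248]]
top G 304.5 (343, 247, 15, 26) [[344, 247], [343, 270], [355, 272], [356, 248]]
top G 155.5 (249, 244, 9, 26) [[252, 244], [249, 268], [255, 269], [257, 245]]
top G 369.5 (230, 244, 18, 25) [[232, 244], [230, 267], [246, 268], [247, 245]]
scene R 1248.0 (471, 311, 47, 36) [[474, 315], [471, 320], [472, 333], [480, 341], [503, 346], [514, 339], [517, 329], [507, 316], [492, 311]]
scene R 519.0 (345, 249, 31, 31) [[365, 249], [345, 258], [355, 279], [375, 270]]
scene R 436.0 (274, 203, 34, 26) [[293, 203], [274, 209], [282, 228], [307, 220], [300, 219]]
scene G 312.0 (395, 291, 33, 22) [[427, 300], [416, 304], [420, 298], [415, 291], [395, 302], [399, 312], [418, 307]]
scene G 158.5 (312, 236, 23, 17) [[332, 237], [313, 243], [314, 252], [334, 241]]
[0. 0.] [1.1016 0.8882 0.008 ]
[0. 0.] [1.1016 0.8882 0.008 ]
[0. 0.] [1.1016 0.8882 0.008 ]
[0. 0.] [1.1016 0.8882 0.008 ]
ctr [1.10164091 0.88821009 0.008     ]
```

View pics/c1.png

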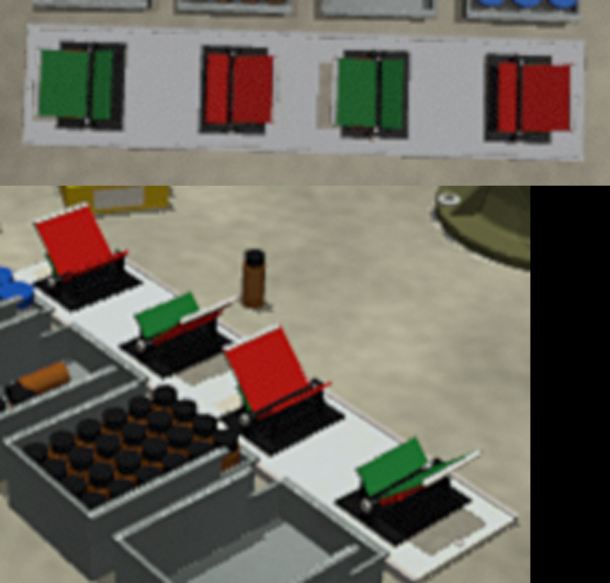

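Settled: d green, a red, c green, b red, so every tag has to be flipped. In the crop, the board corners are at about (28,25), (583,40), (583,157) and (22,143).

Run:
```python
from h import *
t=dict(np.load('pics/top1.npz'));s=dict(np.load('pics/scene1.npz'))
C=[plane(t,215+u/2.652,225+v/2.652,.008) for u,v in((28,25),(583,40),(583,157),(22,143))]
for c in C: print(c.round(4))
print('board ctr',np.mean(C,0).round(4))
e=(C[0]+C[3]-C[1]-C[2])/2; print('len',np.linalg.norm(e),'yaw',np.arctan2(-e[0],e[1]))
for n,p,q in(('b bin',(428,250),(274,209)),('b rob',(428,273),(293,203)),('a bin',(316,247),(345,258)),('a rob',(314,271),(365,249))): print(n,*tri(t,p,s,q))
for n,p in(('d',(248,256.5)),('a',(301.5,258)),('c',(357,260)),('b',(410,261.5))): print(n,plane(t,*p,.026).round(4))
print('vial',plane(t,364,305,.052),'jar',plane(t,162,246,.116),'bottle',plane(t,505,250,.15))
```

```text
[0.511  0.2842 0.008 ]
[ 0.5092 -0.2336  0.008 ]
[ 0.4006 -0.2344  0.008 ]
[0.4011 0.2854 0.008 ]
board ctr [0.4555 0.0254 0.008 ]
len 0.518840110660627 yaw -0.0021187943758142853
b bin [ 0.48174245 -0.20657024  0.06377925] 0.0015763793199812194
b rob [ 0.42682458 -0.20661608  0.06230913] 0.0005455936081541808
a bin [0.48341119 0.05698234 0.06160703] 0.0037303908457267873
a rob [0.42755523 0.05931159 0.06279435] 0.006240028850461731
d [0.457  0.2238 0.026 ]
a [0.4565 0.0937 0.026 ]
c [ 0.4548 -0.0413  0.026 ]
b [ 0.4543 -0.17    0.026 ]
vial [ 0.34815056 -0.05836839  0.052     ] jar [0.47289235 0.40484916 0.116     ] bottle [ 0.48023823 -0.35762702  0.15      ]
```

The board is 0.519 m long at yaw of about 0, and the edges come out at about 63 mm high, 35–40 mm from the pins. Both match the text. The pins are at y = 0.223 (d), 0.091 (a), -0.041 (c) and -0.173 (b), with x = 0.4555. I'll go above the outer side of d, at y = 0.297.

```bash
python3 -m crank '{"xyz":[[-3.6,3,0],[-3.6,3,0],[-3.6,3,0],[-3.6,3,0],[-3.6,3,0],[-3.6,3,0],[-3.6,3,0],[-3.6,3,0],[0,0,5],[0,0,5],[0,0,0],[0,0,0]],"rotation":[[0,0,0],[0,0,0],[0,0,0],[0,0,0],[0,0,0],[0,0,0],[0,0,0],[0,0,0],[0,0,0],[0,0,0],[0,0,0],[0,0,0]],"grip":[1,1,1,1,1,1,1,1,1,1,1,1]}'
```

```text
time: 2.58
tool_pos: [0.4565, 0.2989, 0.3061]
eef_rot: [3.14, -0.001, 1.573]
ft_force: [0.8, 0.5, 0.1]
gripper_width: -0.0001
grip_force: 0.0
```

```bash
python3 -m crank '{"xyz":[[0,0,2],[0,0,2],[0,0,2],[0,0,1.8],[0,0,0],[0,0,0]],"rotation":[[0,0,0],[0,0,0],[0,0,0],[0,0,0],[0,0,0],[0,0,0]],"grip":[1,1,1,1,1,1]}'
python3 - <<'E'
from h import *
a=snap('top','top2')['image'][215:305,205:325]; b=snap('scene','scene2')['image'][240:360,340:500]
o=np.hstack([cv2.resize(a,(400,300)),cv2.resize(b,(400,300))]);cv2.imwrite('pics/c2.png',o[:,:,::-1])
E
```

```text
time: 3.32
tool_pos: [0.4566, 0.299, 0.2285]
eef_rot: [3.139, -0.002, 1.571]
ft_force: [0.8, 0.1, 0.4]
gripper_width: -0.0002
grip_force: 0.0
```

View pics/c2.png

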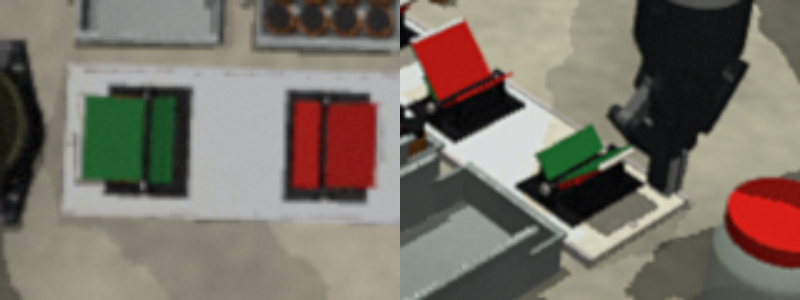

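The crop shows the fingertips on the outer (jar) side of d's leaf, at about (668,170), clear of the bead at (635,150). Now I'll sweep slowly towards -y.

```bash
python3 -m crank '{"xyz":[[-1,0,0],[-1,0,0],[-1,0,0],[-0.8,0,-0.1],[-0.8,0,-0.1],[-0.8,0,-0.1],[-0.8,0,-0.1],[-0.8,0,-0.1],[-0.8,0,-0.1],[0,0,0],[0,0,-3],[0,0,-3]],"rotation":[[0,0,0],[0,0,0],[0,0,0],[0,0,0],[0,0,0],[0,0,0],[0,0,0],[0,0,0],[0,0,0],[0,0,0],[0,0,0],[0,0,0]],"grip":[1,1,1,1,1,1,1,1,1,1,1,1]}'
python3 - <<'E'
from h import *
a=snap('top','top3')['image'][215:305,205:325]; b=snap('scene','scene3')['image'][240:360,340:500]
o=np.hstack([cv2.resize(a,(400,300)),cv2.resize(b,(400,300))]);cv2.imwrite('pics/c3.png',o[:,:,::-1])
E
```

```text
time: 4.92
tool_pos: [0.4558, 0.2207, 0.2931]
eef_rot: [-3.141, 0.0, 1.571]
ft_force: [0.3, 0.1, -0.1]
gripper_width: -0.0002
grip_force: 0.0
```

View pics/c3.png

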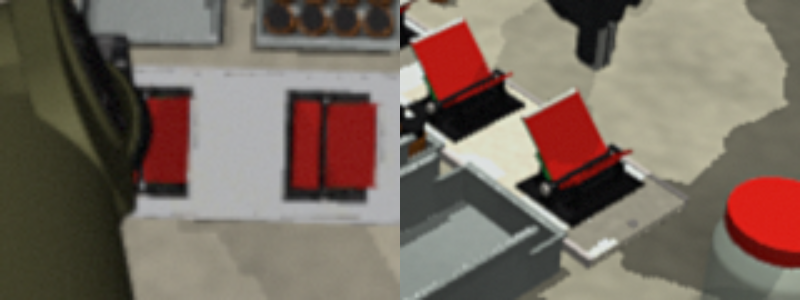

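Tag d is now red and lying at its stop (crop 565,135). Next I'll go into the gap between a and c, at y = 0.025.

```bash
python3 -m crank '{"xyz":[[-4,0,0],[-4,0,0],[-4,0,0],[-4,0,0],[-3.6,0,0],[0,0,0],[0,0,0],[0,0,1.6],[0,0,1.6],[0,0,1.6],[0,0,1.6],[0,0,0]],"rotation":[[0,0,0],[0,0,0],[0,0,0],[0,0,0],[0,0,0],[0,0,0],[0,0,0],[0,0,0],[0,0,0],[0,0,0],[0,0,0],[0,0,0]],"grip":[1,1,1,1,1,1,1,1,1,1,1,1]}'
python3 - <<'E'
from h import *
b=snap('scene','scene4')['image'][200:320,290:450]
cv2.imwrite('pics/c4.png',cv2.resize(b,(480,360))[:,:,::-1])
E
```

```text
time: 6.52
tool_pos: [0.4556, 0.0259, 0.2277]
eef_rot: [-3.139, -0.0, 1.573]
ft_force: [0.1, -0.3, 0.9]
gripper_width: -0.0003
grip_force: 0.0
```

View pics/c4.png

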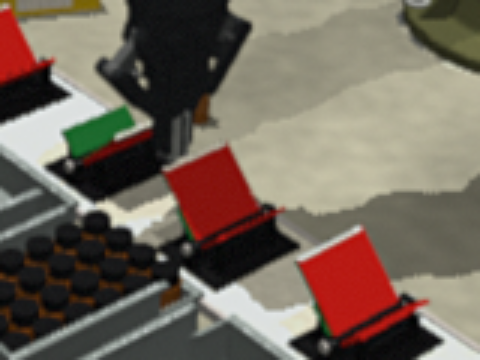

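The fingertips are in the gap at about (175,145), with a's red leaf (210,195) on one side and c's green leaf (100,135) on the other, both untouched. Now I'll tip a towards +y.

```bash
python3 -m crank '{"xyz":[[1,0,0],[1,0,0],[0.8,0,-0.1],[0.8,0,-0.1],[0.8,0,-0.1],[0.8,0,-0.1],[0.8,0,-0.1],[0.8,0,-0.1],[0,0,0],[0,0,-3],[0,0,-3],[0,0,0]],"rotation":[[0,0,0],[0,0,0],[0,0,0],[0,0,0],[0,0,0],[0,0,0],[0,0,0],[0,0,0],[0,0,0],[0,0,0],[0,0,0],[0,0,0]],"grip":[1,1,1,1,1,1,1,1,1,1,1,1]}'
python3 -m crank '{"xyz":[[-3.4,0,0],[-3.4,0,0],[0,0,0],[0,0,2],[0,0,2],[0,0,2.5],[0,0,0],[0,0,0]],"rotation":[[0,0,0],[0,0,0],[0,0,0],[0,0,0],[0,0,0],[0,0,0],[0,0,0],[0,0,0]],"grip":[1,1,1,1,1,1,1,1]}'
python3 - <<'E'
from h import *
b=snap('scene','scene5')['image'][200:320,290:450]
cv2.imwrite('pics/c5.png',cv2.resize(b,(480,360))[:,:,::-1])
E
```

```text
time: 8.07
tool_pos: [0.4566, 0.0922, 0.2964]
eef_rot: [3.138, -0.001, 1.57]
ft_force: [-0.4, -0.5, -0.6]
gripper_width: 0.0003
grip_force: 0.0
time: 9.07
tool_pos: [0.456, 0.0248, 0.2299]
eef_rot: [-3.141, -0.0, 1.571]
ft_force: [-0.2, 0.9, 0.8]
gripper_width: -0.0002
grip_force: 0.0
```

View pics/c5.png

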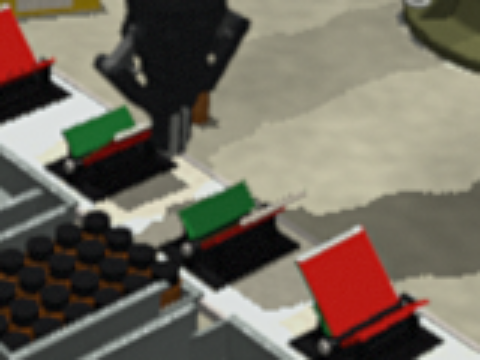

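Tag a is green at its stop (215,210). Next is c towards -y, then over to the outer side of b.

```bash
python3 -m crank '{"xyz":[[-1,0,0],[-1,0,0],[-0.8,0,-0.1],[-0.8,0,-0.1],[-0.8,0,-0.1],[-0.8,0,-0.1],[-0.8,0,-0.1],[-0.8,0,-0.1],[0,0,0],[0,0,-3],[0,0,-3],[0,0,0]],"rotation":[[0,0,0],[0,0,0],[0,0,0],[0,0,0],[0,0,0],[0,0,0],[0,0,0],[0,0,0],[0,0,0],[0,0,0],[0,0,0],[0,0,0]],"grip":[1,1,1,1,1,1,1,1,1,1,1,1]}'
python3 -m crank '{"xyz":[[-4,0,0],[-4,0,0],[-4,0,0],[-4,0,0],[-4.4,0,0],[0,0,0],[0,0,0],[0,0,2],[0,0,2],[0,0,2.5],[0,0,0],[0,0,0]],"rotation":[[0,0,0],[0,0,0],[0,0,0],[0,0,0],[0,0,0],[0,0,0],[0,0,0],[0,0,0],[0,0,0],[0,0,0],[0,0,0],[0,0,0]],"grip":[1,1,1,1,1,1,1,1,1,1,1,1]}'
python3 - <<'E'
from h import *
b=snap('scene','scene6')['image'][140:320,220:460]
cv2.imwrite('pics/c6.png',cv2.resize(b,(720,540))[:,:,::-1])
E
```

```text
time: 10.62
tool_pos: [0.4565, -0.0433, 0.2974]
eef_rot: [3.138, -0.0, 1.571]
ft_force: [0.0, 0.3, -0.5]
gripper_width: 0.0001
grip_force: 0.0
time: 12.12
tool_pos: [0.4563, -0.2468, 0.2312]
eef_rot: [3.141, -0.0, 1.572]
ft_force: [0.7, -0.4, 0.7]
gripper_width: -0.0002
grip_force: 0.0
```

View pics/c6.png

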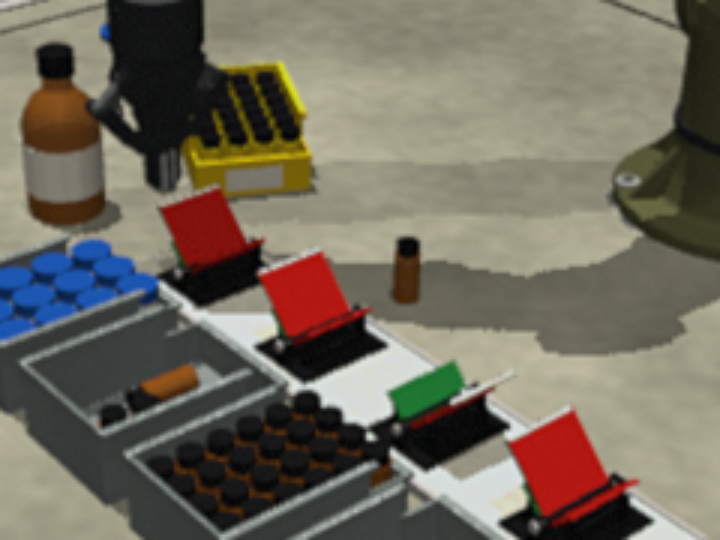

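Tag c is red (310,295). The tips are on the outer side of b's leaf at (160,170), clear of the bottle. Now I'll push b towards +y, lift well clear and check.

```bash
python3 -m crank '{"xyz":[[1,0,0.2],[1,0,0],[1,0,0],[0.8,0,-0.1],[0.8,0,-0.1],[0.8,0,-0.1],[0.8,0,-0.1],[0.8,0,-0.1],[0.7,0,-0.1],[0,0,0],[0,0,-3],[0,0,-3]],"rotation":[[0,0,0],[0,0,0],[0,0,0],[0,0,0],[0,0,0],[0,0,0],[0,0,0],[0,0,0],[0,0,0],[0,0,0],[0,0,0],[0,0,0]],"grip":[1,1,1,1,1,1,1,1,1,1,1,1]}'
python3 -m crank '{"xyz":[[0,0,-4],[0,0,-4],[-4,0,0],[-4,0,0],[-4,0,0],[-4,0,0],[-4,0,0],[0,0,0],[0,0,0],[0,0,0]],"rotation":[[0,0,0],[0,0,0],[0,0,0],[0,0,0],[0,0,0],[0,0,0],[0,0,0],[0,0,0],[0,0,0],[0,0,0]],"grip":[1,1,1,1,1,1,1,1,1,1]}'
python3 - <<'E'
from h import *
b=snap('scene','scene7')['image'][120:400,180:540]; a=snap('top','top7')['image'][150:300,140:540]
o=np.vstack([cv2.resize(b,(460,358)),cv2.resize(a,(460,172))])
cv2.imwrite('pics/c7.png',cv2.resize(o,(520,600))[:,:,::-1])
E
```

```text
time: 13.68
tool_pos: [0.4558, -0.1708, 0.2952]
eef_rot: [-3.141, 0.0, 1.57]
ft_force: [0.1, -0.4, 0.7]
gripper_width: 0.0
grip_force: 0.0
time: 14.92
tool_pos: [0.4563, -0.3694, 0.3747]
eef_rot: [-3.142, -0.001, 1.572]
ft_force: [-0.4, 0.5, -0.6]
gripper_width: 0.0002
grip_force: 0.0
```

View pics/c7.png

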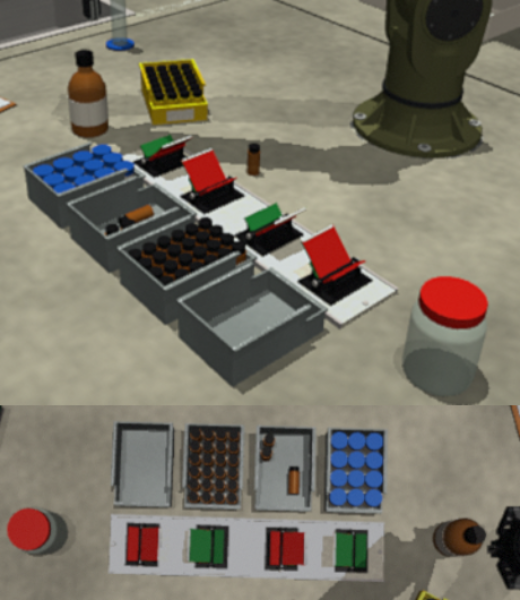

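The tags now show d red (142,545), a green (210,545), c red (285,548) and b green (350,550). The bins and glassware haven't moved, and the arm is clear of everything.

```bash
python3 -c "from workcell import workorder; print(workorder.finish_job())"
```

```text
the job is handed in; nothing more can be done
None
```

The job is handed in: full bins a and b show green, bins c and d show red, with every leaf over to its side, and the last pictures show the bins and glassware still in place.

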